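Shim the lamp-arm pivot and sort the leftover hardware

ROBOT

A 6-joint arm with a two-finger parallel gripper is mounted at the origin on the work surface. World frame = base frame: x ahead of the robot, y to its left, z up, the work surface at z = 0. Lengths are in m, angles in degrees, forces in N, time in s.
With the tool pointing down it reaches from about 0.4 to 0.825 m from the base axis. Payload 7 kg.
Tool frame: the origin (TCP) lies at the very end of the fingers, on their centre line; the grasp point (between the pads) lies 19 mm behind it; z points along the fingers, y is the line along which they close (so a half turn about z gives the same grasp; the last joint's range is limited). The gripper opens to 88 mm and grips with 3 to 60 N. Pads are 19 mm wide; open, the fingers measure 130 mm over their backs; the gripper's body (78 mm by 193 mm) begins 47 mm behind the grasp point.
Start: joints at [90.017, 20.546, 0.682, 0, -70.136, -16.507], TCP at [0.192, 0.647, 0.187] pointing down, gripper open.
Joint ranges: [-176.03, 176.03], [-82.01, 121.73], [-58.28, 71.71], [-173.87, 95.51], [-174.79, -0.11], [-173.66, 173.66]. Speed limits (degrees/s): [136.94, 136.94, 172.46, 180, 180, 180].

INTERFACE

Orientations are given as [roll, pitch, yaw] about the fixed x, y, z axes, in that order (R = Rz(yaw) Ry(pitch) Rx(roll)).
In Python, from plant import get_state, imaging, r, finder gives the robot as it stands.
- The arm moves only by the shell command python3 -m handwheel 'ROWS' [FORCE]. ROWS is JSON, a list of rows, each a list of 5 numbers: the closure, from 0 (fully open) to 1 (shut), then the shift along the world's x, y, z in cm, then the turn about the world's z in degrees. A call has 1 to 8 rows; each row is the pose to reach, as a shift and turn from the pose commanded when the call began; what a row does not reach only later rows make up. A row lasts 1/8 s, in which the tool goes at most 62.5 mm and 10.7 degrees, less where a joint would pass 70% of its speed; a pose out of reach is approached as far as the arm can. A call with a gripper value outside its range is refused whole. The fingers move at their own pace and stop on an object; FORCE is the grip in N (left out, the last holds). Time passes only in rows, so rows that repeat a pose let the fingers close. It gives the time, the measured TCP pose, the force, the opening and the grip force at its end, in the units of the state.
- get_state(): the state, without advancing time (a new reading comes with each control period).
- imaging.capture(name): name is "scene" or "top" or "wrist"; returns (picture, depth): 480x640x3 uint8, red, green, blue; 480x640 float32, m along the optical axis (not along the pixel's ray), 0 where there is no reading.
- imaging.get_calibration(name): a dict with "fx", "fy", "cx", "cy" (pixels), "rvec" (rotation vector, rad) and "tvec" (3), from world to camera coordinates, as OpenCV has them; the wrist camera has in their place "hand_eye" (4x4, takes a point from camera to tool coordinates, whose origin is the TCP and whose axes are the flange's). Camera axes: x right, y down, z forward; pixel columns grow to the right and rows downward; lengths in m; the calibration is good to about 2 mm. A picture is of the moment at which its call begins: read the wrist's pose just before it. get_calibration takes no time and is no camera call.
- r.close_job(): hands the job in; it is judged then, once.
Trained networks look in the newest picture that a camera, given by its name, has taken for a name from the list of things; names that differ only in an ending like _2 or _b are one class to them, and where a whole thing is asked for, a point or a joint stands for the part that bears it (a point fixed in the world has none). Each returns a list of dicts, best first, with "p" (0 to 1); they miss things now and then, are a little off and sometimes report something else, mostly with a low value. They report only what shows in the picture. A call takes as long as a camera call. They do not tell look-alikes from the thing itself.
- finder.cut_out(camera, query): "region" (480x640 bool, what is visible of it) and "pixel" ([column, row] in pixels, amid what is visible of it).
The state is a dict: "time_s": time; "joints": joint angles; "qd": joint speeds; "joint_torque": joint torques, N m; "tcp_pos": TCP position; "eef_rot": TCP orientation; "contact_force": force on the tool from outside, world axes, zero at the start; "moment": the same for the moment, N m; "gripper_width": finger opening in m; "gripper_force": force on a finger pad.
Only numpy, scipy, OpenCV 4.12 (cv2) and the standard library are available. Lean on these libraries where they do the work, as an engineer would, in place of code of your own. Each camera call takes 0.05 s, during which the arm holds its last target. There are 200 camera calls.

TASK

Sort the loose lamp-arm hardware. Put on the pivot post the two spacer rings that together exactly fill its thick shank from the flange up to the start of the thin end, the wider ring at the bottom. Lay the leftover ring flat in the square tray, the hex nut flat in the round pot and the flat link bar in the long trough.

Things in the scene. Friction and masses are not known exactly. Their poses are not given: they have to be found in the camera images.
- pivot: lamp-arm pivot, fixed: grey round flange 90 mm diameter, 12 mm thick, with an upright steel post at its centre. Thick shank, 18 mm diameter, from the flange (12 mm above the bench) to where the thin end begins (42 mm): 30 mm long, its last 4 mm tapering to 10 mm. Thin dark end, 10 mm diameter, bevelled tip, up to 64 mm. Origin on the post's axis at bench level, z up.
- trough: the long, rectangular blue open tray, fixed to the bench: 86 mm outside along its x, 150 mm along its y (the long way), 30 mm high, walls and floor 3 mm. Origin at the centre of its underside.
- square_tray: the square blue open tray, fixed to the bench: 110 x 110 mm outside, 30 mm high, walls and floor 4 mm. Origin at the centre of its underside.
- round_pot: the round blue open pot, fixed to the bench: 116 mm outside diameter at the rim, 35 mm high, wall 3 mm, floor 4 mm thick. Origin at the centre of its underside.
- spacer_wide: the widest and thinnest spacer: plain steel ring (spacer) lying flat; 60 mm outside diameter, bore 22 mm, 12 mm thick. Origin at the centre of its underside, z up.
- spacer_mid: the middle spacer: plain steel ring (spacer) lying flat; 48 mm outside diameter, bore 22 mm, 18 mm thick. Origin at the centre of its underside, z up.
- spacer_tall: the narrowest and thickest spacer: plain steel ring (spacer) lying flat; 36 mm outside diameter, bore 22 mm, 24 mm thick. Origin at the centre of its underside, z up.
- link: flat aluminium link bar with round ends and two dark eyes, lying flat: 90 mm long (its x), 24 mm wide (its y), 8 mm thick. Origin at the centre of its underside.
- nut: big steel hex nut lying flat: 36 mm across flats (its x axis is square to one pair of flats, the others at 60 degree steps), 42 mm across corners, 18 mm high, dark bore. Origin at the centre of its underside.
Things that resemble listed ones, but are neither listed nor needed, are in the scene too. Leave any turquoise look-alike of the round_pot alone.

How it is judged:
By the outcome, as a careful person would: the job done as asked, in the order asked, and still so for the second after the job is handed in, with the robot touching nothing.
It also fails if it takes over 112 s, if anything falls off the work surface, if the arm or the gripper's body presses on something with over 40 N, if the wrist force passes 120 N, or if a joint passes its speed limit or range.

## Working session

There is one attempt and no reset: what is moved stays moved. The work goes in short steps, Python scripts to look and compute and a shell command to move; the robot and the scene stay as the last step left them, time stands still between calls to the robot, and variables do not carry over. Pictures are saved under pics/ and viewed, at most 14 in all, crops included, and the job is handed in when it is done.

```bash
mkdir -p pics; ls
cat > h.py <<'E'
import numpy as np, cv2
from plant import get_state, imaging, r, finder
def world(cam,depth,us,vs,st=None):
    c=imaging.get_calibration(cam)
    us=np.asarray(us,float);vs=np.asarray(vs,float)
    d=depth[vs.astype(int),us.astype(int)]
    P=np.stack([(us-c['cx'])/c['fx']*d,(vs-c['cy'])/c['fy']*d,d],-1)
    if 'rvec' in c:
        R=cv2.Rodrigues(np.array(c['rvec'],float))[0]
        return (P-np.array(c['tvec']).ravel())@R
    H=np.array(c['hand_eye']);P=P@H[:3,:3].T+H[:3,3]
    a=np.radians(st['eef_rot']);
    from scipy.spatial.transform import Rotation as Ro
    return P@Ro.from_euler('xyz',a).as_matrix().T+np.array(st['tcp_pos'])
E
python3 - <<'E'
from h import *
s=get_state();print({k:np.round(v,3).tolist() for k,v in s.items()})
for n in ('top','scene'):
    p,d=imaging.capture(n);cv2.imwrite(f'pics/{n}0.png',p[:,:,::-1]);np.save(f'{n}0.npy',d)
    for q in ['pivot','trough','square_tray','round_pot','spacer_wide','spacer_mid','spacer_tall','link','nut']:
        for o in finder.cut_out(n,q)[:4]:
            v,u=np.nonzero(o['region']);ok=d[v,u]>0
            P=world(n,d,u[ok],v[ok])
            if len(P)==0: print(n,q,o['p'],o['pixel']);continue
            zt=np.percentile(P[:,2],95); T=P[P[:,2]>zt-.006]
            print(n,q,round(o['p'],2),np.round(o['pixel']),'top z',zt.round(4),'med',np.median(T,0).round(4),'mid',((np.percentile(T,1,axis=0)+np.percentile(T,99,axis=0))/2).round(4),'ext',(np.percentile(T,99,axis=0)-np.percentile(T,1,axis=0)).round(3)[:2])
E
```

```text
pics
{'time_s': 0.0, 'joints': [90.016, 20.59, 0.633, -0.019, -70.136, -16.506], 'qd': [-0.063, -0.08, 0.015, 0.027, -0.037, 0.009], 'joint_torque': [-0.001, -58.272, 29.305, 6.997, 0.007, -0.0], 'tcp_pos': [0.191, 0.647, 0.186], 'eef_rot': [179.907, -0.009, -16.496], 'contact_force': [0.321, -0.078, 0.165], 'moment': [0.004, 0.046, -0.005], 'gripper_force': 0.0, 'gripper_width': 0.087}
top pivot 0.57 [238. 177.] top z 0.0261 med [0.6552 0.1252 0.0406] mid [0.6618 0.1282 0.044 ] ext [0.025 0.038]
top trough 0.69 [100. 230.] top z 0.0298 med [0.524  0.435  0.0289] mid [0.5274 0.4342 0.0301] ext [0.095 0.154]
top square_tray 0.62 [345. 182.] top z 0.0313 med [ 0.6388 -0.1428  0.0303] mid [ 0.6415 -0.1411  0.0307] ext [0.116 0.113]
top round_pot 0.76 [526. 234.] top z 0.0356 med [ 0.5145 -0.5719  0.0349] mid [ 0.5128 -0.5691  0.0356] ext [0.114 0.116]
top round_pot 0.61 [463. 298.] top z 0.0357 med [ 0.3619 -0.408   0.0349] mid [ 0.3656 -0.4028  0.0359] ext [0.114 0.114]
top round_pot 0.6 [463. 234.] top z 0.0355 med [ 0.5201 -0.4196  0.0348] mid [ 0.5167 -0.4164  0.0357] ext [0.114 0.1
[... 1577 characters left out ...]
wide 0.55 [251. 206.] top z 0.0161 med [ 0.3719 -0.2622  0.0129] mid [ 0.3701 -0.2619  0.0141] ext [0.056 0.054]
scene spacer_mid 0.79 [340. 234.] top z 0.0215 med [ 0.4597 -0.0014  0.0187] mid [ 0.4577 -0.0015  0.0193] ext [0.044 0.044]
scene spacer_tall 0.5 [296. 232.] top z 0.0264 med [ 0.4653 -0.124   0.0238] mid [ 0.4623 -0.1241  0.0249] ext [0.033 0.032]
scene link 0.68 [390. 238.] top z 0.0128 med [0.4686 0.14   0.0093] mid [0.468  0.14   0.0106] ext [0.086 0.024]
scene link 0.41 [437. 212.] top z 0.0231 med [0.3726 0.2785 0.0197] mid [0.3744 0.2784 0.0208] ext [0.034 0.035]
scene nut 0.63 [438. 210.] top z 0.0231 med [0.3726 0.2785 0.0197] mid [0.3744 0.2784 0.0208] ext [0.034 0.035]
```

View pics/top0.png

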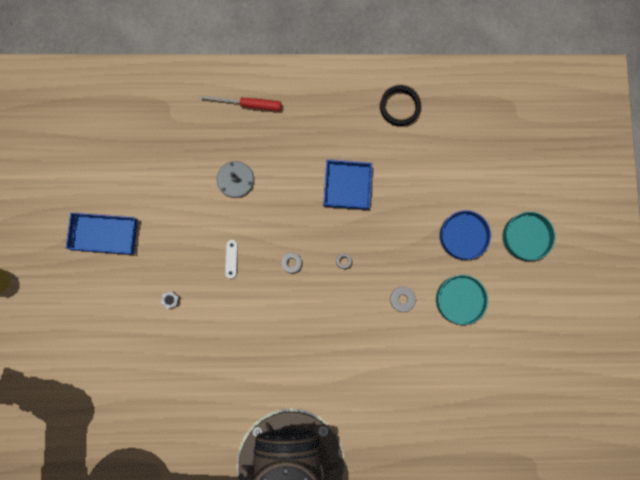

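View pics/scene0.png

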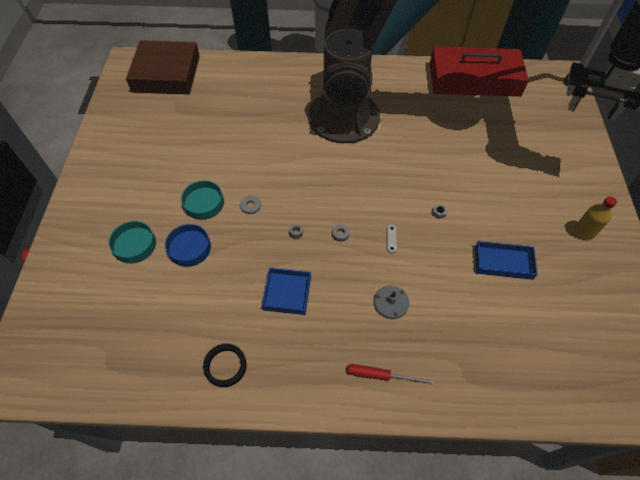

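The top picture shows three plain rings: (403,298) is wide, (291,262) is mid and (344,260) is tall. The nut is at (169,299), the link at (231,259), the pivot at (235,179), the trough at (102,234) and the square tray at (348,185).

Things that could be mistaken for what I want:
- **Rings:** the black rubber ring at (400,105) and the nut at (169,299) could pass for spacers.
- **Pots:** (463,234) is blue, so it is the round_pot. (526,234) and (463,298) are turquoise, so they stay untouched.

12 + 18 = 30 mm, so wide goes on the post first and mid second. Tall is left over. I'll check the choice in one close crop.

Run:
```python
from h import *
p=cv2.imread('pics/top0.png')
cv2.imwrite('pics/crop0.png',cv2.resize(p[220:340,270:470],None,fx=4,fy=4,interpolation=cv2.INTER_CUBIC))
print({k:np.round(v,3).tolist() for k,v in imaging.get_calibration('wrist').items()})
```

```text
{'fx': 361.458, 'fy': 361.458, 'cx': 320.679, 'cy': 243.919, 'hand_eye': [[-0.0, -0.966, -0.258, 0.07], [1.0, -0.0, 0.001, 0.0], [-0.001, -0.258, 0.966, -0.197], [0.0, 0.0, 0.0, 1.0]]}
```

View pics/crop0.png

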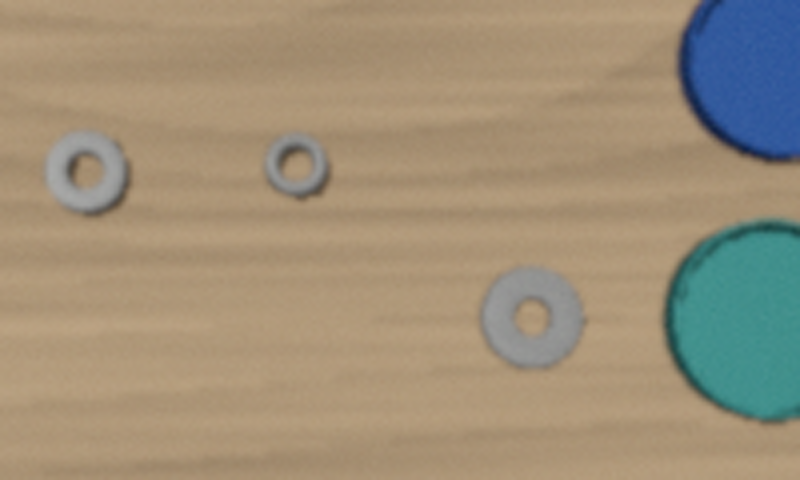

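The crop shows mid at (86,172), tall at (298,165) and wide at (532,317). The blue pot is at top right and the turquoise one below it, so the choice holds. Next I'll move over the pivot.

```bash
python3 -m handwheel '[[0,46.8,-51.7,0,0],[0,46.8,-51.7,0,0],[0,46.8,-51.7,0,0],[0,46.8,-51.7,0,0],[0,46.8,-51.7,0,0],[0,46.8,-51.7,0,0],[0,46.8,-51.7,0,0],[0,46.8,-51.7,0,0]]' 20
```

```text
time_s: 2.0
tcp_pos: [0.5284, 0.275, 0.1877]
eef_rot: [-180.0, -0.0, -16.5]
contact_force: [1.1, 1.2, 0.1]
gripper_width: 0.0877
gripper_force: 0.0
```

```bash
python3 -m handwheel '[[0,13.2,-14.5,0,0],[0,13.2,-14.5,0,0],[0,13.2,-14.5,0,0],[0,13.2,-14.5,0,0],[0,13.2,-14.5,0,0]]'
cat > look.py <<'E'
import sys
from h import *
from scipy.optimize import least_squares
def look(q,name=None,zlo=None,zhi=None,n=1):
    s=get_state();p,d=imaging.capture('wrist')
    if name: cv2.imwrite(f'pics/{name}.png',p[:,:,::-1])
    print('tcp',np.round(s['tcp_pos'],4),np.round(s['eef_rot'],2))
    for o in finder.cut_out('wrist',q)[:n]:
        m=cv2.dilate(o['region'].astype(np.uint8),np.ones((5,5)))>0
        v,u=np.nonzero(m&(d>0));P=world('wrist',d,u,v,s)
        print(q,round(o['p'],2),np.round(o['pixel']),'zpct',np.percentile(P[:,2],[5,50,95,99]).round(4))
        T=P[(P[:,2]>zlo)&(P[:,2]<zhi)]
        (cx,cy),rad=cv2.minEnclosingCircle(T[:,:2].astype(np.float32)*1000)
        lo,hi=np.percentile(T[:,:2],[.5,99.5],axis=0)
        print(' n',len(T),'circle',round(cx/1000,4),round(cy/1000,4),round(rad,1),'bbox mid',((lo+hi)/2).round(4),'ext',(hi-lo).round(4),'mean',T[:,:2].mean(0).round(4),'z',np.median(T[:,2]).round(4),'rect',cv2.minAreaRect(T[:,:2].astype(np.float32)*1000))
    return s,p,d
if __name__=='__main__': look(sys.argv[1],sys.argv[2],float(sys.argv[3]),float(sys.argv[4]))
E
python3 look.py pivot w1 0.008 0.016
```

```text
time_s: 2.62
tcp_pos: [0.6592, 0.1309, 0.1867]
eef_rot: [180.0, 0.0, -16.6]
contact_force: [-0.2, -0.0, 0.0]
gripper_width: 0.0878
gripper_force: 0.0
tcp [0.6592 0.1309 0.1867] [ 1.7998e+02  4.0000e-02 -1.6580e+01]
pivot 0.87 [321. 213.] zpct [-0.0009  0.0112  0.0149  0.0607]
 n 5231 circle 0.66 0.1301 44.9 bbox mid [0.6604 0.1299] ext [0.0854 0.0854] mean [0.6618 0.1295] z 0.0113 rect ((659.968017578125, 129.8671875), (88.58169555664062, 88.62330627441406), 71.89139556884766)
```

View pics/w1.png

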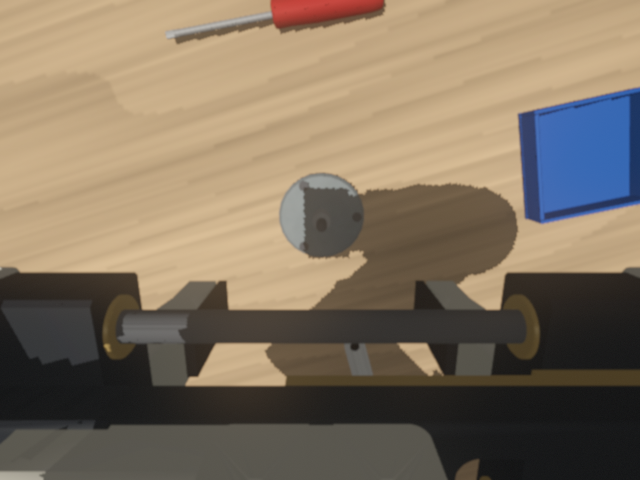

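The wrist view shows the flange at (321,213) with the post in the gripper's shadow. The circle fit gives radius 44.9 mm, which matches the 45 mm specified. Next I'll cross-check the post tip and go to the wide ring.

```bash
python3 - <<'E'
from h import *
s=get_state();p,d=imaging.capture('wrist')
v,u=np.mgrid[150:260,260:390];v=v.ravel();u=u.ravel();P=world('wrist',d,u,v,s)
for lo,hi in((.02,.042),(.045,.07),(.06,.07)):
    T=P[(P[:,2]>lo)&(P[:,2]<hi)&(d[v,u]>0)]
    if len(T):print(len(T),T.mean(0).round(4),T.min(0).round(4),T.max(0).round(4))
E
python3 -m handwheel '[[0,-26,-32,0,0],[0,-26,-32,0,0],[0,-26,-32,0,0],[0,-26,-32,0,0],[0,-26,-32,0,0],[0,-28.8,-39.6,0,0],[0,-28.8,-39.6,0,0],[0,-28.8,-39.6,0,0]]'
python3 -m handwheel '[[0,0,0,0,0]]'
```

```text
184 [0.6636 0.1292 0.0362] [0.6529 0.1213 0.0203] [0.6691 0.1387 0.0418]
115 [0.6614 0.1297 0.0595] [0.6555 0.1252 0.0455] [0.6652 0.1349 0.0655]
72 [0.6605 0.13   0.0626] [0.6561 0.1258 0.0603] [0.6642 0.1342 0.0655]
time_s: 3.78
tcp_pos: [0.3702, -0.2649, 0.1881]
eef_rot: [-180.0, -0.1, -16.4]
contact_force: [1.0, 0.0, -0.4]
gripper_width: 0.0876
gripper_force: 0.0
time_s: 3.9
tcp_pos: [0.3695, -0.2657, 0.1877]
eef_rot: [-180.0, -0.1, -16.6]
contact_force: [1.2, 0.4, 0.1]
gripper_width: 0.088
gripper_force: 0.0
```

```bash
python3 look.py spacer_wide w2 0.008 0.018
```

```text
tcp [ 0.3695 -0.2657  0.1877] [-1.800e+02 -6.000e-02 -1.664e+01]
spacer_wide 0.8 [321. 223.] zpct [-0.0012  0.0109  0.0124  0.0129]
 n 2146 circle 0.3703 -0.2647 29.9 bbox mid [ 0.3705 -0.2647] ext [0.0568 0.057 ] mean [ 0.371  -0.2649] z 0.0112 rect ((370.3566589355469, -264.5762939453125), (58.75106430053711, 59.00471496582031), 8.782354354858398)
```

```bash
python3 -m handwheel '[[0,0.08,0.1,-6,0],[0,0.08,0.1,-12,0],[0,0.08,0.1,-16,0],[0,0.08,0.1,-18.4,0],[0,0.08,0.1,-18.4,0],[1,0.08,0.1,-18.4,0],[1,0.08,0.1,-18.4,0],[1,0.08,0.1,-18.4,0]]' 25
python3 -m handwheel '[[1,0,0,0,0],[1,0,0,0,0],[1,0,0,0,0]]'
```

```text
time_s: 5.0
tcp_pos: [0.3727, -0.2635, 0.0042]
eef_rot: [-180.0, -0.1, -16.5]
contact_force: [1.3, -0.3, -0.4]
gripper_width: 0.063
gripper_force: 0.0
time_s: 5.38
tcp_pos: [0.3719, -0.2636, 0.0033]
eef_rot: [-180.0, -0.0, -16.5]
contact_force: [-0.3, 0.0, 0.1]
gripper_width: 0.0331
gripper_force: 0.0
```

Run:
```python
from h import *
p,d=imaging.capture('wrist');cv2.imwrite('pics/w3.png',p[:,:,::-1])
s=get_state();print(s['gripper_width'],s['gripper_force'],s['contact_force'],s['tcp_pos'])
```

```text
0.02950371898485224 0.0 [-0.32506623  0.12030381 -0.06060677] [ 0.37190723 -0.26353678  0.00325856]
```

View pics/w3.png

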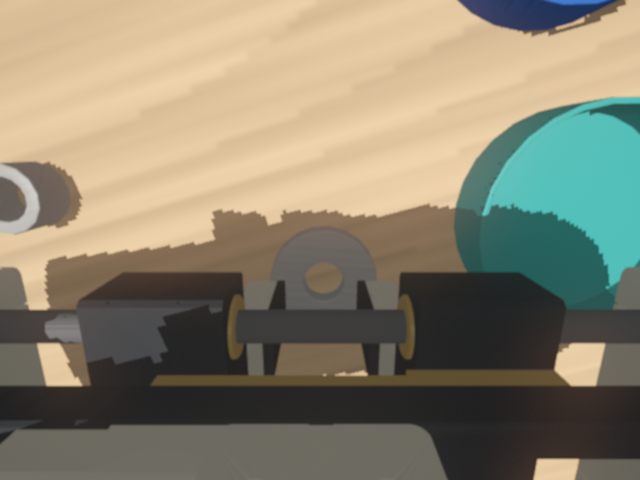

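The ring is still at (323,280) and the fingers closed past 60 mm without gripping it. I'll measure the fingertips and the ring in the depth picture.

Run:
```python
from h import *
s=get_state();p,d=imaging.capture('wrist')
T=dict(s);T['tcp_pos']=[0,0,0];T['eef_rot']=[0,0,0]
v,u=np.mgrid[0:480,0:640];P=world('wrist',d,u.ravel(),v.ravel(),T).reshape(480,640,3)
W=world('wrist',d,u.ravel(),v.ravel(),s).reshape(480,640,3)
for r0,c in((235,323),(260,323),(279,300),(284,262),(300,262),(320,255),(340,255),(365,255),(284,380),(300,385),(340,390),(365,385),(300,360),(365,320)):
    print(r0,c,'tool',P[r0,c].round(4),'world',W[r0,c].round(4),'d',d[r0,c].round(3))
for o in finder.cut_out('wrist','spacer_wide')[:2]:
    v,u=np.nonzero(o['region']);Q=W[v,u];Q=Q[abs(Q[:,2]-.012)<.004];print(o['p'],o['pixel'],len(Q),cv2.minEnclosingCircle(Q[:,:2].astype(np.float32)*1000))
print(s['gripper_width'],s['gripper_force'])
```

```text
235 323 tool [ 0.025   0.0014 -0.0085] world [ 0.3955 -0.272   0.0117] d 0.194
260 323 tool [ 0.0109  0.0014 -0.0081] world [ 0.3819 -0.268   0.0113] d 0.198
279 300 tool [-0.0003 -0.0114 -0.0076] world [ 0.3748 -0.2525  0.0109] d 0.201
284 262 tool [ 0.0121 -0.0258 -0.0473] world [ 0.3909 -0.2422  0.0505] d 0.16
300 262 tool [ 0.0126 -0.0229 -0.0656] world [ 0.3905 -0.2451  0.0689] d 0.142
320 255 tool [ 0.0326 -0.0148 -0.1222] world [ 0.4074 -0.2586  0.1254] d 0.082
340 255 tool [ 0.0273 -0.0152 -0.1217] world [ 0.4024 -0.2567  0.125 ] d 0.084
365 255 tool [ 0.0115 -0.0183 -0.1078] world [ 0.3881 -0.2492  0.1111] d 0.101
284 380 tool [ 0.0122  0.0263 -0.0475] world [ 0.3762 -0.2922  0.0508] d 0.159
300 385 tool [ 0.0128  0.0252 -0.0661] world [ 0.377  -0.2914  0.0693] d 0.141
340 390 tool [ 0.0271  0.0162 -0.1215] world [ 0.3933 -0.2867  0.1248] d 0.084
365 385 tool [ 0.0105  0.0184 -0.1064] world [ 0.3768 -0.2841  0.1096] d 0.103
300 360 tool [ 0.0112  0.0159 -0.0625] world [ 0.3781 -0.2819  0.0657] d 0.145
365 320 tool [-0.0622 -0.0003  0.0037] world [ 0.3124 -0.2456 -0.0004] d 0.228
0.84 [318.9, 259.3] 4997 ((374.3202209472656, -265.6848449707031), 29.032947540283203)
0.02950371898485224 0.0
```

Run:
```python
from h import *
p,d=imaging.capture('scene')
c=imaging.get_calibration('scene')
R=cv2.Rodrigues(np.array(c['rvec'],float))[0];q=R@np.array([.372,-.2635,.0033])+np.array(c['tvec']).ravel()
u,v=c['fx']*q[0]/q[2]+c['cx'],c['fy']*q[1]/q[2]+c['cy'];print(u,v)
u,v=int(u),int(v)
cv2.imwrite('pics/s3.png',cv2.resize(p[v-100:v+40,u-90:u+90,::-1],None,fx=4,fy=4,interpolation=cv2.INTER_CUBIC))
s=get_state();print(s['tcp_pos'],s['joints'])
```

```text
249.28744180118508 205.61019343846195
[ 0.371903   -0.26347513  0.00321147] [-1.04298989e+01  1.23649827e+01 -3.97492790e+01 -1.05430851e-03
 -3.78938097e+01  8.39369016e+01]
```

View pics/s3.png

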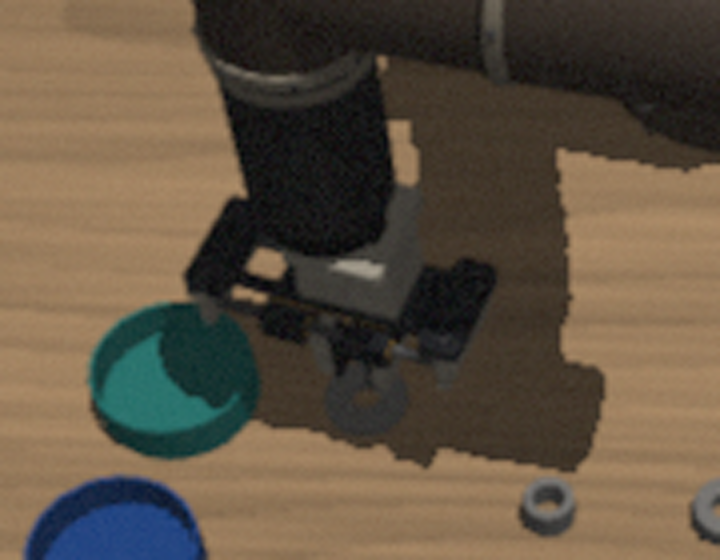

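Run:
```python
from h import *
p,d=imaging.capture('scene')
v,u=np.mgrid[180:212,225:275];v=v.ravel();u=u.ravel();P=world('scene',d,u,v)
rel=P-np.array([.372,-.2635,0])
m=(np.hypot(rel[:,0],rel[:,1])<.05)&(P[:,2]>.018)
h,e=np.histogram(P[m,2],np.arange(.015,.2,.01));print('scene heights',list(zip(e.round(3),h)))
s=get_state();p,d=imaging.capture('wrist')
T=dict(s);T['tcp_pos']=[0,0,0];T['eef_rot']=[0,0,0]
v,u=np.mgrid[200:480,150:500];P=world('wrist',d,u.ravel(),v.ravel(),T)
m=(abs(P[:,1])<.06)&(P[:,2]<-.012)&(P[:,2]>-.12)&(abs(P[:,0])<.03)
h,e=np.histogram(P[m,2],np.arange(-.12,0,.006));print('wrist tool z',list(zip(e.round(3),h)))
q=P[m&(P[:,2]>-.055)];print(q.min(0),q.max(0))
```

```text
scene heights [(np.float64(0.015), np.int64(0)), (np.float64(0.025), np.int64(0)), (np.float64(0.035), np.int64(4)), (np.float64(0.045), np.int64(25)), (np.float64(0.055), np.int64(39)), (np.float64(0.065), np.int64(17)), (np.float64(0.075), np.int64(18)), (np.float64(0.085), np.int64(11)), (np.float64(0.095), np.int64(5)), (np.float64(0.105), np.int64(13)), (np.float64(0.115), np.int64(59)), (np.float64(0.125), np.int64(141)), (np.float64(0.135), np.int64(46)), (np.float64(0.145), np.int64(38)), (np.float64(0.155), np.int64(18)), (np.float64(0.165), np.int64(1)), (np.float64(0.175), np.int64(0)), (np.float64(0.185), np.int64(0))]
wrist tool z [(np.float64(-0.12), np.int64(121)), (np.float64(-0.114), np.int64(118)), (np.float64(-0.108), np.int64(143)), (np.float64(-0.102), np.int64(144)), (np.float64(-0.096), np.int64(116)), (np.float64(-0.09), np.int64(736)), (np.float64(-0.084), np.int64(96)), (np.float64(-0.078), np.int64(61)), (np.float64(-0.072), np.int64(193)), (np.float64(-0.066), np.int64(236)), (np.float64(-0.06), np.int64(364)), (np.float64(-0.054), np.int64(293)), (np.float64(-0.048), np.int64(238)), (np.float64(-0.042), np.int64(91)), (np.float64(-0.036), np.int64(0)), (np.float64(-0.03), np.int64(0)), (np.float64(-0.024), np.int64(0)), (np.float64(-0.018), np.int64(0)), (np.float64(-0.012), np.int64(0))]
[-0.00176402 -0.01793452 -0.05491585] [ 0.01323206  0.01794494 -0.03760085]
```

Both cameras agree that the real finger ends are about 39 mm above the reported TCP, so the fingers closed in the air above the ring. I'll open and go down carefully while watching the force.

```bash
python3 -m handwheel '[[0,0,0,0,0],[0,0,0,0,0],[0,0,0,0,0],[0,0,0,0,0],[0,0,0,0,0],[0,0,0,-1,0],[0,0,0,-2,0],[0,0,0,-2.6,0]]'
python3 -m handwheel '[[0,0,0,0,0]]'
python3 - <<'E'
from h import *
s=get_state();p,d=imaging.capture('wrist');cv2.imwrite('pics/w4.png',p[:,:,::-1])
T=dict(s);T['tcp_pos']=[0,0,0];T['eef_rot']=[0,0,0]
v,u=np.mgrid[0:480,0:640];P=world('wrist',d,u.ravel(),v.ravel(),T);W=world('wrist',d,u.ravel(),v.ravel(),s)
for sg in(-1,1):
  m=(d.ravel()>0)&(sg*P[:,1]>.035)&(sg*P[:,1]<.12)&(W[:,2]>.004)&(P[:,2]<-.012)&(abs(P[:,0])<.05)
  Q=P[m];i=np.argsort(-Q[:,2])[:5];print(Q[i].round(4).tolist())
m=(abs(W[:,2]-.0115)<.003)&(np.hypot(W[:,0]-.372,W[:,1]+.265)<.037)
print(m.sum(),cv2.minEnclosingCircle(W[m][:,:2].astype(np.float32)*1000))
E
```

```text
time_s: 6.68
tcp_pos: [0.3713, -0.2633, -0.0238]
eef_rot: [180.0, 0.1, -16.5]
contact_force: [-1.1, -0.1, 0.6]
gripper_width: 0.0832
gripper_force: 0.0
time_s: 6.8
tcp_pos: [0.3713, -0.2634, -0.0235]
eef_rot: [180.0, 0.1, -16.5]
contact_force: [0.1, 0.2, -0.1]
gripper_width: 0.0868
gripper_force: 0.0
[[0.0017, -0.0437, -0.0385], [0.0007, -0.0437, -0.0385], [0.0097, -0.0436, -0.0385], [0.0108, -0.044, -0.0386], [0.0074, -0.0437, -0.0388]]
[[0.0118, 0.1042, -0.0275], [0.0128, 0.1164, -0.0275], [0.0185, 0.1027, -0.0275], [0.018, 0.0988, -0.0275], [0.0175, 0.1043, -0.0275]]
6266 ((370.12353515625, -264.4943542480469), 30.042633056640625)
```

View pics/w4.png

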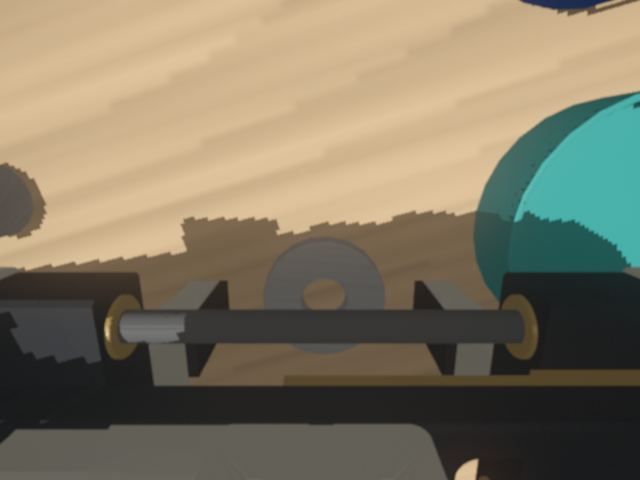

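The view shows the ring at (323,293), centred between the open fingers, with the tips still about 15 mm up. The circle fit gives 30.0 mm, which matches. Next: down 11.5 mm and grip.

```bash
python3 -m handwheel '[[0,-0.25,-0.05,-0.6,0],[0,-0.25,-0.05,-1.15,0],[0,-0.25,-0.05,-1.15,0],[1,-0.25,-0.05,-1.15,0],[1,-0.25,-0.05,-1.15,0],[1,-0.25,-0.05,-1.15,0],[1,-0.25,-0.05,-1.15,0],[1,-0.25,-0.05,-1.15,0]]' 25
python3 -m handwheel '[[1,0,0,0,0]]'
```

```text
time_s: 7.85
tcp_pos: [0.3695, -0.264, -0.0341]
eef_rot: [180.0, -0.0, -16.5]
contact_force: [-0.0, -0.6, 1.5]
gripper_width: 0.0592
gripper_force: 25.0
time_s: 7.98
tcp_pos: [0.3696, -0.264, -0.0341]
eef_rot: [180.0, -0.0, -16.5]
contact_force: [1.4, -0.6, 2.0]
gripper_width: 0.0592
gripper_force: 25.0
```

```bash
python3 -m handwheel '[[1,0,0,4,0],[1,0,0,10,0],[1,0,0,11,0],[1,7,9.5,11,0],[1,10.5,14.25,11,0],[1,14,19,11,0],[1,17.5,23.75,11,0],[1,21,28.5,11,0]]'
cat > held.py <<'E'
import sys
from h import *
def held(name,zlo,zhi,rmax=.04,p=None):
    s=get_state();p,d=imaging.capture('wrist');cv2.imwrite(f'pics/{name}.png',p[:,:,::-1])
    T=dict(s);T['tcp_pos']=[0,0,0];T['eef_rot']=[0,0,0]
    v,u=np.mgrid[0:480,0:640];P=world('wrist',d,u.ravel(),v.ravel(),T);W=world('wrist',d,u.ravel(),v.ravel(),s)
    m=(d.ravel()>0)&(P[:,2]>zlo)&(P[:,2]<zhi)&(np.hypot(P[:,0],P[:,1])<rmax)
    print('tcp',np.round(s['tcp_pos'],4),'width',round(s['gripper_width'],4),s['gripper_force'])
    for nm,X in(('tool',P),('world',W)):
        (c,r_)=cv2.minEnclosingCircle(X[m][:,:2].astype(np.float32)*1000);print(nm,m.sum(),np.round(c,1),round(r_,1),'z',np.median(X[m][:,2]).round(4))
if __name__=='__main__': held(sys.argv[1],float(sys.argv[2]),float(sys.argv[3]),float(sys.argv[4]))
E
python3 held.py h1 -0.051 -0.043 0.035
```

```text
time_s: 8.98
tcp_pos: [0.5549, -0.0106, 0.0746]
eef_rot: [180.0, 0.1, -16.5]
contact_force: [0.7, -1.2, -1.8]
gripper_width: 0.0589
gripper_force: 25.0
tcp [ 0.5549 -0.0106  0.0746] width 0.0589 24.998830421827734
tool 7483 [ 4.6 -0.1] 33.8 z -0.0454
world 7483 [559.4 -11.8] 33.8 z 0.1199
```

```bash
cat > held2.py <<'E'
import sys
from h import *
# circle fit to the front (and bore) edge of a ring held between the fingers
def held2(name,zlo,zhi,R):
    s=get_state();p,d=imaging.capture('wrist');cv2.imwrite(f'pics/{name}.png',p[:,:,::-1])
    T=dict(s);T['tcp_pos']=[0,0,0];T['eef_rot']=[0,0,0]
    v,u=np.mgrid[0:480,0:640];P=world('wrist',d,u.ravel(),v.ravel(),T)
    m=(d.ravel()>0)&(P[:,2]>zlo)&(P[:,2]<zhi)&(abs(P[:,0])<.045)
    X=P[m];e=[];b=[]
    for y in np.arange(-.016,.0161,.002):
        q=X[abs(X[:,1]-y)<.001]
        if len(q): e.append(q[:,0].max()-np.sqrt(R*R-y*y))
        if len(q) and abs(y)<.008:
            f=q[q[:,0]>np.median(e),0]; b.append(f.min()-np.sqrt(.011**2-y*y))
    print('tcp',np.round(s['tcp_pos'],4),'width',round(s['gripper_width'],4),'tool cx by rim',np.median(e).round(4),'by bore',np.median(b).round(4),'z',np.median(X[:,2]).round(4))
if __name__=='__main__': held2(sys.argv[1],*map(float,sys.argv[2:5]))
E
python3 held2.py h1 -0.05 -0.042 0.030
```

```text
tcp [ 0.5606 -0.0057  0.0748] width 0.0589 tool cx by rim 0.0006 by bore 0.0009 z -0.0454
```

```bash
python3 -m handwheel '[[1,4,5.5,0,0],[1,8,10.9,0,0],[1,9.9,13.6,0,0],[1,9.9,13.6,0,0],[1,9.9,13.6,0,0],[1,9.9,13.6,0,0]]'
```

```text
time_s: 9.82
tcp_pos: [0.6529, 0.1227, 0.0753]
eef_rot: [180.0, 0.1, -16.5]
contact_force: [0.3, -0.1, -2.1]
gripper_width: 0.0588
gripper_force: 25.0
```

```bash
python3 -m handwheel '[[1,0.66,0.75,0,0],[1,0.66,0.75,0,0],[1,0.66,0.75,-3.5,0],[1,0.66,0.75,-3.5,0]]'
```

```text
time_s: 10.32
tcp_pos: [0.6581, 0.1301, 0.0382]
eef_rot: [179.8, 0.2, -16.5]
contact_force: [-0.1, 0.2, -1.8]
gripper_width: 0.0591
gripper_force: 25.0
```

```bash
python3 -m handwheel '[[1,0.1,0,-2.5,0],[1,0.1,0,-3.2,0],[1,0.1,0,-3.8,0],[1,0.1,0,-4.4,0],[1,0.1,0,-5,0],[1,0.1,0,-5.5,0],[1,0.1,0,-5.5,0]]'; python3 held2.py h2 -0.05 -0.042 0.030
```

```text
time_s: 11.2
tcp_pos: [0.6612, 0.131, -0.0148]
eef_rot: [180.0, 0.0, -16.5]
contact_force: [-0.6, -1.3, -2.8]
gripper_width: 0.0593
gripper_force: 25.0
tcp [ 0.6612  0.131  -0.0148] width 0.0593 tool cx by rim 0.0005 by bore -0.0041 z -0.0454
```

View pics/h2.png

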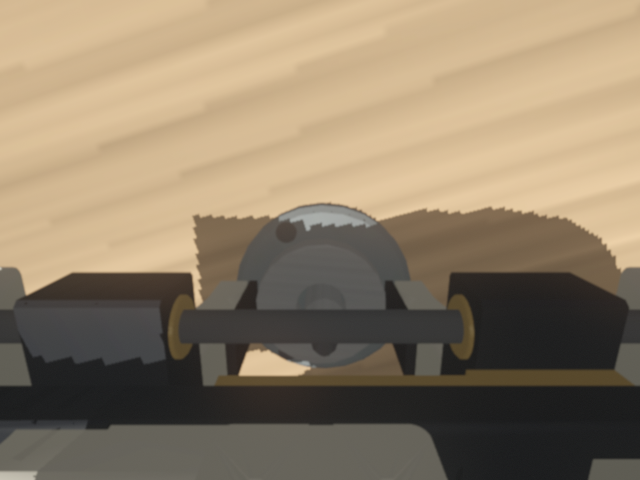

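The wide ring is around the post, seen at (321,295), and its bottom is about 7 mm above the flange with no contact force. Next: lower it, release and lift.

```bash
python3 -m handwheel '[[1,0,0,-0.4,0],[1,0,0,-0.7,0],[1,0,0,-0.7,0],[0.2,0,0,-0.7,0],[0.2,0,0,-0.7,0],[0.1,0,0,3,0],[0,0,0,8,0],[0,0,0,8,0]]'
python3 held.py h3 -0.3 0.2 0.001 2>/dev/null; python3 look.py spacer_wide h3 0.018 0.030
```

```text
time_s: 12.25
tcp_pos: [0.6653, 0.1325, 0.0715]
eef_rot: [-179.7, -0.5, -16.4]
contact_force: [-0.1, 0.3, -0.4]
gripper_width: 0.0865
gripper_force: 0.0
tcp [0.6653 0.1325 0.0715] width 0.0865 0.0
tool 7 [0. 0.] 0.9 z 0.0318
world 7 [665.6 132.6] 0.9 z 0.0397
tcp [0.6635 0.132  0.0689] [-179.77   -0.27  -16.47]
spacer_wide 0.58 [320. 241.] zpct [0.0111 0.0231 0.0246 0.0607]
 n 4466 circle 0.6619 0.1307 29.9 bbox mid [0.6624 0.1307] ext [0.0572 0.0569] mean [0.664  0.1303] z 0.0233 rect ((661.9710083007812, 130.7820587158203), (59.0085334777832, 58.85841751098633), 5.956243515014648)
```

```bash
python3 -m handwheel '[[0,-5,-3.3,0,0],[0,-10,-6.7,0,0],[0,-15,-10,0,0],[0,-20.4,-13.5,0,0],[0,-20.4,-13.5,0,0],[0,-20.4,-13.5,0,0],[0,-20.4,-13.5,0,0]]'
python3 look.py spacer_mid h4 0.013 0.023
```

```text
time_s: 13.28
tcp_pos: [0.4583, -0.0034, 0.0655]
eef_rot: [180.0, 0.0, -16.5]
contact_force: [0.6, 0.8, -0.5]
gripper_width: 0.0878
gripper_force: 0.0
tcp [ 0.4583 -0.0034  0.0655] [179.99   0.   -16.47]
spacer_mid 0.74 [326. 259.] zpct [-0.0012  0.0168  0.0182  0.0187]
 n 2726 circle 0.458 -0.0034 24.0 bbox mid [ 0.4582 -0.0036] ext [0.0457 0.0456] mean [ 0.4589 -0.0038] z 0.0172 rect ((458.0863952636719, -3.6551551818847656), (46.930110931396484, 47.224002838134766), 55.36063003540039)
```

```bash
python3 -m handwheel '[[0,-0.15,0,-4,0],[0,-0.15,0,-7.5,0],[0,-0.15,0,-9.85,0],[0,-0.15,0,-9.85,0],[1,-0.15,0,-9.85,0],[1,-0.15,0,-9.85,0],[1,-0.15,0,-9.85,0],[1,-0.15,0,-9.85,0]]' 25
python3 -m handwheel '[[1,0,0,0,0],[1,0,0,0,0],[1,0,0,0,0]]'
```

```text
time_s: 14.38
tcp_pos: [0.4563, -0.0038, -0.0322]
eef_rot: [-180.0, -0.0, -16.5]
contact_force: [0.5, 0.1, 0.5]
gripper_width: 0.0534
gripper_force: 0.0
time_s: 14.75
tcp_pos: [0.4562, -0.0038, -0.0324]
eef_rot: [-180.0, -0.0, -16.5]
contact_force: [-1.4, 0.8, 5.7]
gripper_width: 0.0473
gripper_force: 25.0
```

```bash
python3 -m handwheel '[[1,0,0,4.5,0],[1,0,0,9,0],[1,5,3.3,9,0],[1,10,6.6,9,0],[1,15,9.9,9,0],[1,20.3,13.4,9,0],[1,20.3,13.4,9,0],[1,20.3,13.4,9,0]]'
python3 -m handwheel '[[1,0,0,0,0],[1,0,0,0,0]]'
python3 held2.py h5 -0.056 -0.047 0.024
```

```text
time_s: 15.75
tcp_pos: [0.6578, 0.1298, 0.0556]
eef_rot: [179.9, 0.1, -16.5]
contact_force: [-0.8, -0.4, -1.3]
gripper_width: 0.0474
gripper_force: 25.0
time_s: 16.0
tcp_pos: [0.6584, 0.1296, 0.0578]
eef_rot: [-180.0, -0.0, -16.5]
contact_force: [0.2, -0.3, -1.4]
gripper_width: 0.0474
gripper_force: 25.0
tcp [0.6584 0.1296 0.0578] width 0.0474 tool cx by rim 0.0014 by bore 0.0015 z -0.0496
```

```bash
python3 -m handwheel '[[1,0.05,0.08,0,0],[1,0.05,0.08,-2.5,0],[1,0.05,0.08,-3.5,0],[1,0.05,0.08,-4.2,0],[1,0.05,0.08,-4.9,0],[1,0.05,0.08,-5.5,0],[1,0.05,0.08,-6,0],[1,0.05,0.08,-6,0]]'; python3 -m handwheel '[[1,0,0,-0.5,0],[1,0,0,-0.55,0],[1,0,0,-0.55,0]]'
```

```text
time_s: 17.05
tcp_pos: [0.6592, 0.1308, -0.0031]
eef_rot: [180.0, 0.0, -16.5]
contact_force: [0.8, 0.1, -1.5]
gripper_width: 0.0472
gripper_force: 25.0
time_s: 17.42
tcp_pos: [0.6595, 0.1309, -0.0082]
eef_rot: [-180.0, -0.0, -16.5]
contact_force: [0.7, 0.6, -1.9]
gripper_width: 0.0477
gripper_force: 25.0
```

Release, lift, and check the stack.

```bash
python3 -m handwheel '[[0.25,0,0,0,0],[0.25,0,0,0,0],[0.25,0,0,0,0],[0.25,0,0,3,0],[0.25,0,0,8,0],[0.25,0,0,8,0],[0.25,0,0,8,0]]'
python3 look.py spacer_mid h6 0.037 0.047
```

```text
time_s: 18.3
tcp_pos: [0.6593, 0.131, 0.072]
eef_rot: [-180.0, -0.0, -16.5]
contact_force: [-1.0, -0.8, -0.5]
gripper_width: 0.066
gripper_force: 0.0
tcp [0.6593 0.131  0.072 ] [-1.7996e+02 -1.0000e-02 -1.6500e+01]
spacer_mid 0.73 [321. 239.] zpct [0.0209 0.041  0.0424 0.0609]
 n 3145 circle 0.661 0.1304 23.9 bbox mid [0.6613 0.1303] ext [0.0457 0.0455] mean [0.6621 0.1301] z 0.0413 rect ((661.0957641601562, 130.3352813720703), (47.0162353515625, 46.91473388671875), 82.69477844238281)
```

View pics/h6.png

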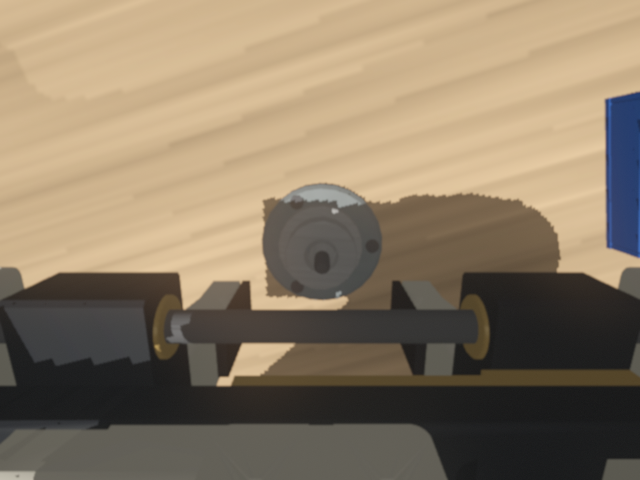

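The mid ring, seen at (321,241), is seated on the wide one. Its top is at 41.3 mm against the 42 mm intended. Next is the tall ring.

```bash
python3 -m handwheel '[[0.25,-3.3,-4.3,0,0],[0.25,-6.6,-8.6,0,0],[0.25,-9.9,-12.9,0,0],[0.25,-13.2,-17.2,0,0],[0.25,-16.5,-21.5,0,0],[0.25,-19.8,-25.8,0,0],[0.25,-19.8,-25.8,0,0],[0.25,-19.8,-25.8,0,0]]'
python3 look.py spacer_tall h7 0.018 0.03
```

```text
time_s: 19.4
tcp_pos: [0.4614, -0.1273, 0.0715]
eef_rot: [180.0, 0.0, -16.5]
contact_force: [0.5, -0.4, -0.1]
gripper_width: 0.0657
gripper_force: 0.0
tcp [ 0.4614 -0.1273  0.0715] [ 1.7999e+02  2.0000e-02 -1.6530e+01]
spacer_tall 0.56 [317. 256.] zpct [-0.0012  0.0219  0.0241  0.0246]
 n 1269 circle 0.4605 -0.1268 18.0 bbox mid [ 0.461 -0.127] ext [0.0343 0.0343] mean [ 0.4613 -0.1271] z 0.0231 rect ((460.9593811035156, -126.97570037841797), (35.352386474609375, 34.91490173339844), 88.32315063476562)
```

```bash
python3 -m handwheel '[[0.25,-0.2,0.03,-4,0],[0.25,-0.2,0.03,-7.5,0],[0.25,-0.2,0.03,-10.2,0],[0.25,-0.2,0.03,-10.2,0],[1,-0.2,0.03,-10.2,0],[1,-0.2,0.03,-10.2,0],[1,-0.2,0.03,-10.2,0],[1,-0.2,0.03,-10.2,0]]' 25
python3 -m handwheel '[[1,0,0,0,0],[1,0,0,0,0]]'
```

```text
time_s: 20.5
tcp_pos: [0.46, -0.1267, -0.0295]
eef_rot: [-180.0, -0.1, -16.5]
contact_force: [-0.8, 1.2, 5.2]
gripper_width: 0.0357
gripper_force: 25.0
time_s: 20.75
tcp_pos: [0.46, -0.1267, -0.0295]
eef_rot: [-180.0, -0.1, -16.5]
contact_force: [-1.2, 1.4, 7.5]
gripper_width: 0.0354
gripper_force: 25.0
```

```bash
python3 -m handwheel '[[1,0,0,4.5,0],[1,0,0,9,0],[1,5.5,-0.3,9,0],[1,11,-0.6,9,0],[1,16.5,-1,9,0],[1,18.1,-1.1,9,0],[1,18.1,-1.1,9,0]]'
python3 look.py square_tray h8 0.025 0.034
```

```text
time_s: 21.62
tcp_pos: [0.6406, -0.1379, 0.0585]
eef_rot: [180.0, 0.1, -16.5]
contact_force: [-1.6, -1.0, -1.3]
gripper_width: 0.0351
gripper_force: 25.0
tcp [ 0.6406 -0.1379  0.0585] [ 1.7998e+02  9.0000e-02 -1.6520e+01]
square_tray 0.89 [320. 220.] zpct [0.0005 0.0036 0.0302 0.1108]
 n 2697 circle 0.6568 -0.1393 68.2 bbox mid [ 0.6586 -0.1401] ext [0.0865 0.1125] mean [ 0.6767 -0.1444] z 0.029 rect ((655.0687255859375, -139.13333129882812), (110.35840606689453, 86.93280792236328), 85.28857421875)
```

```bash
python3 -m handwheel '[[1,0.1,-0.2,-4,0],[1,0.1,-0.2,-6.5,0],[1,0.1,-0.2,-7.8,0],[1,0.1,-0.2,-8.3,0],[1,0.1,-0.2,-8.3,0],[0.48,0.1,-0.2,-8.3,0],[0.48,0.1,-0.2,-8.3,0],[0.48,0.1,-0.2,-8.3,0]]'
python3 -m handwheel '[[0.48,0,0,3,0],[0.48,0,0,9,0],[0.48,0,0,9,0]]'; python3 look.py spacer_tall h9 0.023 0.033
```

```text
time_s: 22.72
tcp_pos: [0.6418, -0.1398, -0.0226]
eef_rot: [-180.0, -0.1, -16.5]
contact_force: [0.5, 1.0, -0.3]
gripper_width: 0.0455
gripper_force: 0.0
time_s: 23.1
tcp_pos: [0.6454, -0.14, 0.0726]
eef_rot: [-179.9, -0.5, -16.4]
contact_force: [-0.2, 0.9, -0.6]
gripper_width: 0.0456
gripper_force: 0.0
tcp [ 0.6454 -0.14    0.0726] [-179.87   -0.55  -16.44]
spacer_tall 0.62 [323. 260.] zpct [0.0028 0.0251 0.028  0.0285]
 n 1245 circle 0.6428 -0.14 17.9 bbox mid [ 0.6431 -0.14  ] ext [0.0343 0.0342] mean [ 0.6434 -0.1401] z 0.0271 rect ((642.8282470703125, -139.98289489746094), (34.63883972167969, 34.83989715576172), 73.40523529052734)
```

The tall ring lies flat in the tray. Next is the nut.

```bash
python3 -m handwheel '[[0.25,-27,41.6,0,0],[0.25,-27,41.6,0,0],[0.25,-27,41.6,0,0],[0.25,-27,41.6,0,0],[0.25,-27,41.6,0,0],[0.25,-27,41.6,0,0],[0.25,-27,41.6,0,0],[0.25,-27,41.6,0,0]]'
python3 -m handwheel '[[0.25,0,0,0,0]]'
```

```text
time_s: 24.2
tcp_pos: [0.3696, 0.2772, 0.066]
eef_rot: [179.9, 0.0, -16.5]
contact_force: [0.8, -0.0, 0.3]
gripper_width: 0.0656
gripper_force: 0.0
time_s: 24.32
tcp_pos: [0.3694, 0.2787, 0.0661]
eef_rot: [180.0, 0.0, -16.2]
contact_force: [1.8, -0.2, 0.1]
gripper_width: 0.066
gripper_force: 0.0
```

```bash
python3 look.py nut n1 0.013 0.024
cat > hexa.py <<'E'
from h import *
s=get_state();p,d=imaging.capture('wrist');o=finder.cut_out('wrist','nut')[0]
m=cv2.dilate(o['region'].astype(np.uint8),np.ones((5,5)))>0
v,u=np.nonzero(m&(d>0));P=world('wrist',d,u,v,s);T=P[(P[:,2]>.013)&(P[:,2]<.024)][:,:2]*1000
c=np.array(cv2.minAreaRect(T.astype(np.float32))[0])
A=np.arange(0,60,1.);w=[]
for a in A: # mean extent over the three flat pairs if a normal points along a
    w.append(np.mean([np.ptp((T-c)@[np.cos(np.radians(a+k)),np.sin(np.radians(a+k))]) for k in(0,60,120)]))
i=np.argmin(w);print('flat normal dir',A[i],'across flats',w[i],'corners',max(w),c)
E
python3 hexa.py
```

```text
tcp [0.3694 0.2787 0.0661] [ 1.7996e+02  2.0000e-02 -1.6170e+01]
nut 0.62 [321. 246.] zpct [-0.001   0.0173  0.0187  0.0191]
 n 2241 circle 0.3737 0.2776 20.6 bbox mid [0.3739 0.2776] ext [0.0377 0.0367] mean [0.3743 0.2776] z 0.0176 rect ((373.98663330078125, 277.6600036621094), (35.92326736450195, 40.8199462890625), 77.71043395996094)
flat normal dir 18.0 across flats 36.331921149156095 corners 41.160105980182614 [373.86990356 277.74642944]
```

```bash
python3 -m handwheel '[[0.25,0.28,-0.07,-4,4.4],[0.25,0.28,-0.07,-7.5,4.4],[0.25,0.28,-0.07,-9.9,4.4],[0.25,0.28,-0.07,-9.9,4.4],[1,0.28,-0.07,-9.9,4.4],[1,0.28,-0.07,-9.9,4.4],[1,0.28,-0.07,-9.9,4.4],[1,0.28,-0.07,-9.9,4.4]]' 25
python3 -m handwheel '[[1,0,0,0,0],[1,0,0,0,0]]'
```

```text
time_s: 25.52
tcp_pos: [0.3746, 0.2762, -0.0315]
eef_rot: [-179.9, -0.0, -12.1]
contact_force: [-0.5, -0.3, 4.9]
gripper_width: 0.0355
gripper_force: 25.0
time_s: 25.78
tcp_pos: [0.3746, 0.2762, -0.0315]
eef_rot: [-179.9, -0.0, -12.1]
contact_force: [-0.4, -0.5, 6.5]
gripper_width: 0.0357
gripper_force: 25.0
```

```bash
python3 -m handwheel '[[1,0,0,5,0],[1,0,0,10,0],[1,5,-3.5,10,0],[1,9,-8,10,0],[1,11,-14,10,0],[1,11.5,-20,10,0],[1,12,-26,10,0],[1,12.2,-32,10,0]]'
python3 -m handwheel '[[1,2,-38,0,0],[1,2,-38,0,0],[1,2,-38,0,0],[1,2,-38,0,0],[1,2,-38,0,0],[1,2,-38,0,0],[1,2,-38,0,0],[1,2,-38,0,0]]'
```

```text
time_s: 26.78
tcp_pos: [0.4959, -0.0463, 0.0677]
eef_rot: [-180.0, 0.0, -12.1]
contact_force: [1.6, 0.4, -2.3]
gripper_width: 0.0358
gripper_force: 25.0
time_s: 27.78
tcp_pos: [0.5153, -0.4245, 0.0668]
eef_rot: [-180.0, 0.1, -12.2]
contact_force: [-0.7, 1.1, -1.9]
gripper_width: 0.0355
gripper_force: 25.0
```

Run:
```python
from look import *
from scipy.optimize import least_squares
s,p,d=look('round_pot','n2',.029,.039,3)
# blue pot rim, fit circle of radius 58 to outer rim pixels
hsv=cv2.cvtColor(p,cv2.COLOR_RGB2HSV)
m=(hsv[...,0]>105)&(hsv[...,0]<130)&(hsv[...,1]>120)&(d>0)
v,u=np.nonzero(m);P=world('wrist',d,u,v,s);T=P[abs(P[:,2]-.0345)<.003][:,:2]
f=least_squares(lambda c:np.hypot(*(T-c).T)-.0565,[.518,-.414],loss='soft_l1',f_scale=.001);print(len(T),f.x.round(4),np.abs(f.fun).mean())
```

```text
tcp [ 0.5153 -0.4245  0.0668] [-1.7996e+02  9.0000e-02 -1.2180e+01]
round_pot 0.82 [304. 227.] zpct [0.0016 0.0036 0.0346 0.1088]
 n 1692 circle 0.5198 -0.4147 57.7 bbox mid [ 0.5343 -0.4148] ext [0.0849 0.1139] mean [ 0.5471 -0.4211] z 0.0341 rect ((539.4703979492188, -420.2598876953125), (114.97024536132812, 73.4956283569336), 74.68737030029297)
round_pot 0.81 [328. 368.] zpct [-0.0007  0.0133  0.1974  0.1981]
 n 16 circle 0.4235 -0.4124 10.0 bbox mid [ 0.4235 -0.4124] ext [0.004  0.0193] mean [ 0.4238 -0.4122] z 0.0294 rect ((423.92333984375, -412.4717102050781), (20.049671173095703, 0.9418562650680542), 78.25454711914062)
round_pot 0.58 [533. 202.] zpct [0.0018 0.004  0.0343 0.0357]
 n 3645 circle 0.5153 -0.5665 58.5 bbox mid [ 0.5166 -0.5661] ext [0.1123 0.1147] mean [ 0.5237 -0.5781] z 0.0338 rect ((520.0643310546875, -568.31201171875), (116.28718566894531, 105.29615020751953), 65.51322937011719)
487 [ 0.5182 -0.4145] 0.0008425498226978248
```

View pics/n2.png

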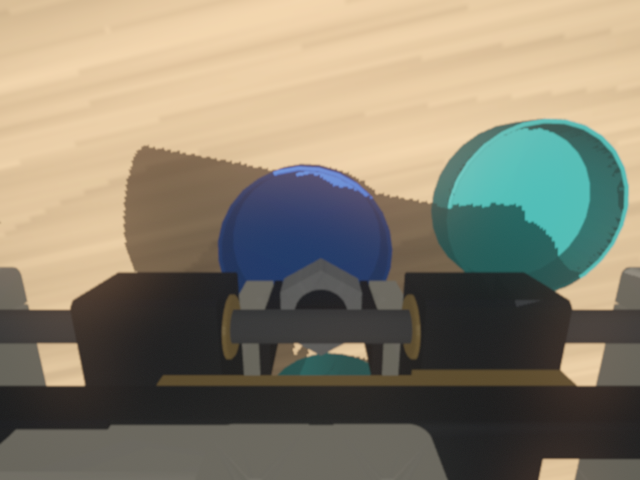

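The blue pot is at (305,240) under the gripper, and its fitted centre is (0.5185, -0.4145). The nut is held with its front corner at (320,262), and the turquoise pots are clear. Next: place the nut.

```bash
python3 -m handwheel '[[1,0.15,1,-2,0],[1,0.15,1,-5,0],[1,0.15,1,-7.5,0],[1,0.15,1,-9,0],[1,0.15,1,-9.35,0],[1,0.15,1,-9.35,0],[0.48,0.15,1,-9.35,0],[0.48,0.15,1,-9.35,0]]'
python3 -m handwheel '[[0.48,0,0,0,0],[0.48,0,0,3,0],[0.48,0,0,9,0],[0.48,0,0,9,0]]'; python3 look.py nut n3 0.016 0.028
```

```text
time_s: 28.88
tcp_pos: [0.5183, -0.4149, -0.0247]
eef_rot: [180.0, -0.1, -12.1]
contact_force: [0.5, 0.5, -0.5]
gripper_width: 0.0448
gripper_force: 0.0
time_s: 29.38
tcp_pos: [0.5212, -0.4165, 0.0702]
eef_rot: [179.8, -0.5, -12.0]
contact_force: [0.7, -0.2, -0.0]
gripper_width: 0.0455
gripper_force: 0.0
tcp [ 0.5212 -0.4165  0.0702] [179.83  -0.54 -12.04]
nut 0.72 [318. 259.] zpct [0.0029 0.0213 0.0227 0.0232]
 n 2210 circle 0.5174 -0.4143 20.6 bbox mid [ 0.5176 -0.4144] ext [0.0379 0.0364] mean [ 0.5181 -0.4144] z 0.0216 rect ((517.4199829101562, -414.213623046875), (35.7432746887207, 41.19998550415039), 78.09236907958984)
```

The nut lies flat in the blue pot. Next is the link.

```bash
python3 -m handwheel '[[0.4,-5.2,55.3,0,8],[0.4,-5.2,55.3,0,8],[0.4,-5.2,55.3,0,8],[0.4,-5.2,55.3,0,8],[0.4,-5.2,55.3,0,8],[0.4,-5.2,55.3,0,8],[0.4,-5.2,55.3,0,8],[0.4,-5.2,55.3,0,8]]'
python3 -m handwheel '[[0.4,-0.5,6,0,0],[0.4,-0.5,6,0,0],[0.4,-0.5,6,0,0]]'; python3 look.py link l1 0.004 0.012
```

```text
time_s: 30.48
tcp_pos: [0.4697, 0.0849, 0.0635]
eef_rot: [180.0, 0.1, -4.1]
contact_force: [0.5, -0.5, 0.2]
gripper_width: 0.0523
gripper_force: 0.0
time_s: 30.85
tcp_pos: [0.465, 0.143, 0.0633]
eef_rot: [179.9, 0.1, -4.0]
contact_force: [-0.0, -0.1, 0.1]
gripper_width: 0.0524
gripper_force: 0.0
tcp [0.465  0.143  0.0633] [ 1.7992e+02  1.0000e-01 -4.0400e+00]
```

```bash
python3 -m handwheel '[[0.4,0,0,5,0],[0.4,0,0,9,0],[0.4,0,0,9,0]]'; python3 look.py link l2 0.003 0.012
```

```text
time_s: 31.32
tcp_pos: [0.4679, 0.143, 0.1573]
eef_rot: [-179.8, -0.3, -4.2]
contact_force: [0.8, -0.7, 0.0]
gripper_width: 0.0529
gripper_force: 0.0
tcp [0.4679 0.143  0.1573] [-179.8    -0.27   -4.21]
link 0.6 [328. 221.] zpct [-0.0011  0.0072  0.0086  0.0091]
 n 2090 circle 0.4685 0.1377 44.8 bbox mid [0.4686 0.1379] ext [0.0873 0.0245] mean [0.4698 0.1379] z 0.0074 rect ((468.5490417480469, 137.9263153076172), (24.00348663330078, 89.54366302490234), 88.3144302368164)
```

```bash
python3 -m handwheel '[[0.4,0.05,-0.5,-6,2.4],[0.4,0.05,-0.5,-12,2.4],[0.4,0.05,-0.5,-16,2.4],[0.4,0.05,-0.5,-18,2.4],[0.4,0.05,-0.5,-18,2.4],[0.4,0.05,-0.5,-18,2.4]]'
```

```text
time_s: 32.17
tcp_pos: [0.4665, 0.138, -0.0256]
eef_rot: [180.0, 0.0, -1.7]
contact_force: [-0.8, -0.6, 0.5]
gripper_width: 0.0525
gripper_force: 0.0
```

```bash
python3 -m handwheel '[[0.4,0,0,-1,0],[0.4,0,0,-1.05,0],[1,0,0,-1.05,0],[1,0,0,-1.05,0],[1,0,0,-1.05,0],[1,0,0,-1.05,0],[1,0,0,-1.05,0],[1,0,0,-1.05,0]]' 20
```

```text
time_s: 33.17
tcp_pos: [0.4665, 0.1384, -0.0361]
eef_rot: [-180.0, -0.0, -1.7]
contact_force: [-1.0, 1.2, 2.0]
gripper_width: 0.0236
gripper_force: 20.0
```

```bash
python3 -m handwheel '[[1,0,0,5,0],[1,0,0,12,-10],[1,1.5,6,14,-20],[1,3,12,14,-30],[1,4,18,14,-40],[1,5,24,14,-50],[1,6.1,29.8,14,-60],[1,6.1,29.8,14,-70]]'
python3 -m handwheel '[[1,0,0,0,-10],[1,0,0,0,-20],[1,0,0,0,-21.6],[1,0,0,0,-21.6]]'
python3 look.py trough t1 0.025 0.035
```

```text
time_s: 34.17
tcp_pos: [0.5272, 0.4399, 0.1017]
eef_rot: [179.9, -0.0, -71.9]
contact_force: [-0.8, -1.7, -0.9]
gripper_width: 0.0233
gripper_force: 20.0
time_s: 34.67
tcp_pos: [0.5273, 0.4362, 0.1035]
eef_rot: [180.0, -0.0, -93.1]
contact_force: [0.5, 0.3, -0.9]
gripper_width: 0.0234
gripper_force: 20.0
tcp [0.5273 0.4362 0.1035] [ 1.7998e+02 -2.0000e-02 -9.3120e+01]
trough 0.94 [320. 191.] zpct [-0.      0.0026  0.0303  0.1473]
 n 1720 circle 0.5278 0.4158 68.1 bbox mid [0.5274 0.4142] ext [0.0926 0.1082] mean [0.5263 0.3997] z 0.0291 rect ((527.5316772460938, 416.1282043457031), (107.39527893066406, 86.32369995117188), 85.3251724243164)
```

View pics/t1.png

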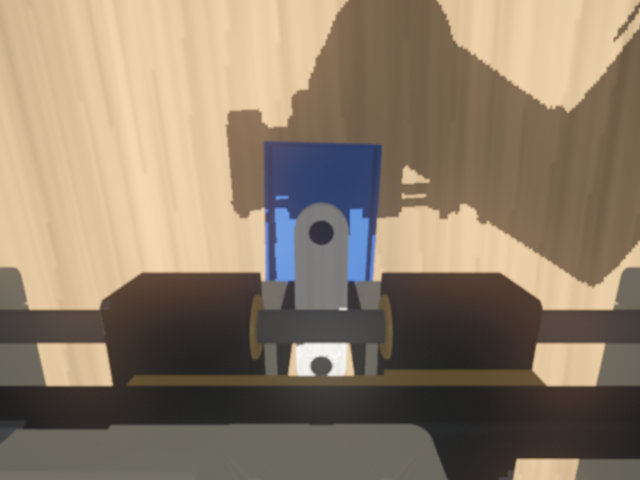

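The link is at (321,235) over the trough, which spans columns 264 to 381. Its rim is about 1.4° off in yaw. I'll correct that and lower.

```bash
python3 -m handwheel '[[1,0.2,0.4,-3,-1.4],[1,0.2,0.4,-7,-1.4],[1,0.2,0.4,-9,-1.4],[1,0.2,0.4,-9,-1.4],[1,0.2,0.4,-9,-1.4]]'; python3 look.py trough t2 0.025 0.035
```

```text
time_s: 35.4
tcp_pos: [0.53, 0.4409, 0.0149]
eef_rot: [-179.9, 0.1, -94.6]
contact_force: [0.2, -0.9, 0.2]
gripper_width: 0.0236
gripper_force: 20.0
tcp [0.53   0.4409 0.0149] [-1.7994e+02  6.0000e-02 -9.4630e+01]
trough 0.85 [331. 192.] zpct [0.0009 0.0027 0.0304 0.0993]
 n 3208 circle 0.5256 0.3994 56.0 bbox mid [0.526  0.3987] ext [0.0897 0.0772] mean [0.5249 0.3858] z 0.029 rect ((526.0209350585938, 399.3467712402344), (73.31529998779297, 86.44810485839844), 85.52816009521484)
```

```bash
python3 -m handwheel '[[1,-0.05,-0.1,-2,0],[1,-0.05,-0.1,-3.5,0],[1,-0.05,-0.1,-4.5,0],[1,-0.05,-0.1,-4.7,0],[1,-0.05,-0.1,-4.7,0]]'; python3 -m handwheel '[[0.66,0,0,0,0],[0.66,0,0,0,0],[0.66,0,0,2,0],[0.66,0,0,7,0],[0.66,0,0,13,0],[0.66,0,0,16,0],[0.66,0,0,16,0]]'
python3 look.py link t3 0.006 0.016
```

```text
time_s: 36.12
tcp_pos: [0.5291, 0.4395, -0.0329]
eef_rot: [-180.0, 0.0, -94.7]
contact_force: [-0.5, 0.4, -0.3]
gripper_width: 0.0234
gripper_force: 20.0
time_s: 37.0
tcp_pos: [0.5305, 0.441, 0.1323]
eef_rot: [-179.7, 0.4, -94.7]
contact_force: [-0.2, 0.4, -0.8]
gripper_width: 0.0299
gripper_force: 0.0
tcp [0.5305 0.441  0.1323] [-179.74    0.36  -94.67]
link 0.72 [324. 220.] zpct [0.0021 0.0102 0.0115 0.012 ]
 n 2451 circle 0.5305 0.4381 44.7 bbox mid [0.5302 0.4379] ext [0.0274 0.087 ] mean [0.53   0.4365] z 0.0103 rect ((530.1415405273438, 438.1129150390625), (89.35865020751953, 23.877761840820312), 85.65579986572266)
```

View pics/t3.png

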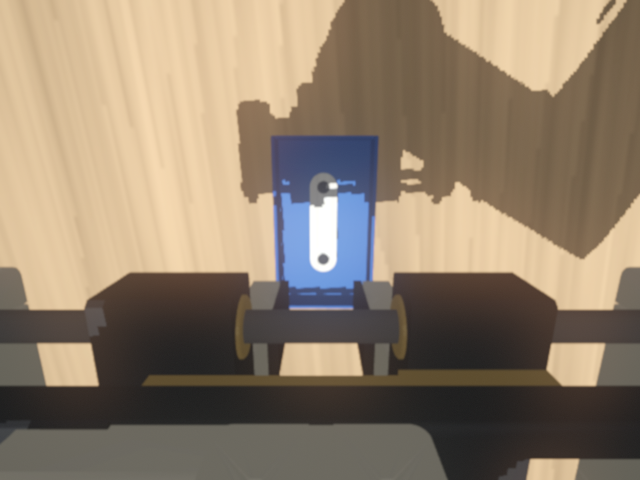

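The link lies flat in the trough at (323,221). I'll take one final scene check before handing in.

Run:
```python
from h import *
p,d=imaging.capture('scene');cv2.imwrite('pics/end.png',cv2.resize(p[170:330,100:420,::-1],(800,400),interpolation=cv2.INTER_CUBIC))
```

```text
(no output)
```

View pics/end.png

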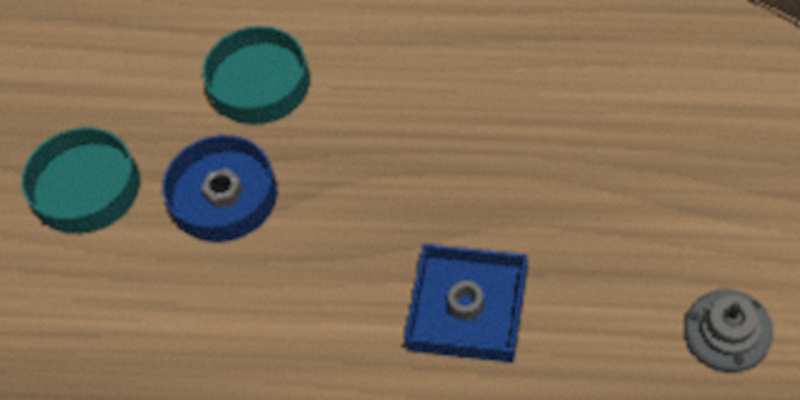

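The nut is in the blue pot at (221,187), the tall ring is in the square tray at (465,299) and the stack is on the post at (730,320). Handing in now.

```bash
python3 -c "
from plant import r
print(r.close_job())"
```

```text
the job is handed in; nothing more can be done
None
```

Job handed in at about 37 s: the wide ring then the mid ring are seated on the post, the tall ring is in the square tray, the nut is in the blue pot and the link is in the trough, all confirmed in the last pictures.

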